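Level and lock the capping platform

TASK

Level the small steel platform: turn the two black knobs on its levelling screws until the plate sits level both ways. Then, with it level, fold both of its hinged steel side clips fully down flat over the plate's edges to lock it. Leave the other things on the bench where they are.

Things in the scene. Friction and masses are not known exactly. Their poses are not given: they have to be found in the camera images.
- stand: Dark steel base of the small platform, fixed to the bench, 230 (x) x 170 (y) mm on rubber feet; clip brackets reach y +-104 mm. Origin: centre of its underside, on the bench; at yaw 0 its x points away from the robot and its y to the robot's left. Offsets given elsewhere are in this frame; near, far, left and right mean its -x, +x, +y and -y sides.
- plate_top (a point): Centre of the top face of the steel plate, 60 mm above the bench when level; z is its normal. Plate 190 (x) x 170 (y) x 10 mm, with a fixed aluminium block on its middle (80 x 50, 22 mm tall). It rests on a fixed pivot under its far right corner (x +75, y -70 mm) and on screws at the near right and far left corners. Pushing the plate does not turn the screws.
- knob_near_grip (a point): Middle of the black round fluted knob at the near right corner (x -75, y -70 mm): 36 mm across, 86 to 114 mm above the bench, vertical axis. The knob keeps its height; the plate rides on its screw: clockwise from above RAISES the near edge, 4.8 mm or 0.032 rad of tilt per rad of turn. Stops 3 rad either side of level. Friction 0.15 N m; stays where left.
- knob_far_grip (a point): Middle of the same kind of knob at the far left corner (x +75, y +70 mm), same sizes and heights. It stands on the tipping lower frame, so it leans with the near-to-far tilt (upright once pitch is 0): clockwise from above RAISES the left edge, 4.8 mm or 0.034 rad of tilt per rad of turn. Same stops and friction.
- pitch (a joint): Tilt of the plate near to far, rad: 0 = level, positive = near edge too high. Set by the near knob only.
- roll (a joint): Tilt of the plate side to side, rad: 0 = level, positive = left edge too high. Set by the far knob only.
- clip_left (a joint): Angle of the left steel clip, rad: 0 = folded down flat over the plate's left edge (its end stop), 1.57 = standing upright, more = leaning outwards. Stiff hinge (0.035 N m), stays where it is left.
- clip_right (a joint): Angle of the right steel clip, likewise, over the plate's right edge.
- clip_left_hinge (a point): Hinge axis of the left clip (fixed, 66 mm above the bench, x -30, y +97 mm; axis along the stand's x). The clip is a flat steel tongue 30 mm wide, 5 mm thick, reaching 54 mm from this axis; folded down it points along the stand's -y, its top face 69 mm above the bench (71 mm at the end lip).
- clip_right_hinge (a point): Hinge axis of the right clip (fixed, 66 mm above the bench, x +10, y -97 mm of the stand); same tongue; folded down it points along the stand's +y.
- oil_bottle: Bystander, to be left alone: white plastic bottle, 52 mm across, 120 mm tall; origin at its underside.
- wrench: Bystander, to be left alone: steel wrench lying flat, 160 mm long; origin at its underside.
- grease_tin: Bystander, to be left alone: round aluminium tin, 60 mm across, 50 mm tall; origin at its underside.
- screwdriver: Bystander, to be left alone: screwdriver lying flat, 180 mm long; origin at its underside.
- spare_flange: Bystander, to be left alone: turned aluminium flange, 70 mm across, 30 mm tall; origin at its underside.
- parts_cup: Bystander, to be left alone: steel cup, 70 mm across, 60 mm tall; origin at its underside.

How it is judged:
By the outcome, as a careful person would: the job done as asked, in the order asked, and still so for the second after the job is handed in, with the robot touching nothing.
It also fails if it takes over 67 s, if anything falls off the work surface, if the arm or the gripper's body presses on something with over 40 N, if the wrist force passes 120 N, or if a joint passes its speed limit or range.

ROBOT

A 6-joint arm with a two-finger parallel gripper is mounted at the origin on the work surface. World frame = base frame: x ahead of the robot, y to its left, z up, the work surface at z = 0. Lengths are in m, angles in rad, forces in N, time in s.
With the tool pointing down it reaches from about 0.275 to 0.825 m from the base axis. Payload 4.9 kg.
Tool frame: the origin (TCP) lies midway between the tips of the shut fingers; the grasp point (between the pads) lies 19 mm behind it (bot.grip_depth is the distance from the TCP to the grasp point, in m); y points along the fingers, x is the direction in which the jaws open and shut, and the axes are right-handed (so a half turn about y gives the same grasp; the last joint's range is limited). The gripper opens to 85 mm and grips with 20 to 120 N. Pads are 22 mm wide; open, the fingers measure 114 mm over their backs; the gripper's body (76 mm by 85 mm) begins 54 mm behind the grasp point. The pads swing forward as they close: fully open they stand 13 mm farther back than shut.
Start: joints at [1.182, 0.326, -0.193, 1.052, 0, 1.437], TCP at [0.139, 0.532, 0.231] pointing down, gripper open.
Joint ranges: [-2.65, 2.65], [-0.97, 1.79], [-1.3, 1.35], [-1.93, 2.1], [-1.47, 1.37], [-3.14, 3.14]. Speed limits (rad/s): [2.57, 2.57, 3.14, 3.14, 3.14, 3.14].

INTERFACE

Orientations are given as a unit quaternion [w, x, y, z].
In Python, from cell import bot gives the robot as it stands. Calls block until the motion is done:
- bot.move_pose(position, orientation): joint-space move of the TCP to a pose.
- bot.move_linear(position, speed=0.15, rotation=None, until_force=None): straight line of the TCP; rotation=None keeps the orientation; speed is the mean speed in m/s. With until_force (N) it stops when the force on the tool has changed by that much, and returns True; else False.
- bot.goto_joints(angles): joint-space move.
- bot.set_gripper(opening, grasp_force=None): opening from 0.0 (shut) to 1.0 (fully open); grasp_force is the grip in N (None keeps the last); returns when the fingers have stopped.
- bot.wait(seconds).
- bot.solve_ik(position, orientation): joint angles nearest the present ones, or None.
- bot.camera(name): name is "side" or "top" or "wrist"; returns the picture (400x640x3 uint8, red, green, blue); there is no depth.
- bot.calibration(name): a dict with "mtx" (3x3 intrinsics, pixels), "extrinsics" (4x4, takes a point from world to camera coordinates); the wrist camera has in their place "hand_eye" (4x4, takes a point from camera to tool coordinates, whose origin is the TCP and whose axes are the tool frame's). Camera axes: x right, y down, z forward; pixel columns grow to the right and rows downward; lengths in m; the calibration is good to about 2 mm. The wrist camera is an equidistant fisheye: a pixel r from the principal point sees the ray r / f radians off the axis. A picture is of the moment at which its call begins: read the wrist's pose just before it. calibration takes no time and is no camera call.
A pose or a line that the arm cannot do raises bot.PlanningError and nothing moves.
- bot.close_job(): hands the job in, once; it reports no verdict.
Trained networks look in the newest picture that a camera, given by its name, has taken for a name from the list of things; names that differ only in an ending like _2 or _b are one class to them, and where a whole thing is asked for, a point or a joint stands for the part that bears it (a point fixed in the world has none). Each returns a list of dicts, best first, with "confidence" (0 to 1); they miss things now and then, are a little off and sometimes report something else, mostly with a low value. They report only what shows in the picture. A call takes as long as a camera call.
- bot.search_frame(camera, thing): "bbox" ([left, top, width, height] in pixels, round what is visible of it).
Readings, each from a call of its own:
- bot.read_clock(): time.
- bot.read_joint_positions(): joint angles.
- bot.read_joint_vel(): joint speeds.
- bot.read_joint_efforts(): joint torques, N m.
- bot.read_position(): TCP position.
- bot.read_tool_rot(): TCP orientation.
- bot.read_ft_force(): force on the tool from outside, world axes, zero at the start.
- bot.read_moment(): the same for the moment, N m.
- bot.read_gripper_width(): opening from 0.0 (shut) to 1.0 (fully open).
Only numpy, scipy, OpenCV 4.12 (cv2) and the standard library are available. Lean on these libraries where they do the work, as an engineer would, in place of code of your own. Each camera call takes 0.05 s, during which the arm holds its last target.

## Working session

There is one attempt and no reset: what is moved stays moved. The work goes in short steps, each a Python script; the robot and the scene stay as the last script left them, time stands still between calls to the robot, and variables do not carry over. Pictures are saved under pics/ and viewed, and the job is handed in when it is done.

```bash
ls; mkdir -p pics; python3 - <<'E'
from cell import bot
import cv2
print(bot.read_clock())
for n in ["side","top","wrist"]:
    im=bot.camera(n); cv2.imwrite(f"pics/a_{n}.png",im[:,:,::-1])
    c=bot.calibration(n)
    for k,v in c.items(): print(n,k,v)
    for t in ["stand","knob_near_grip","knob_far_grip","clip_left","clip_right"]:
        print(n,t,[(d['bbox'],round(d['confidence'],2)) for d in bot.search_frame(n,t)[:2]])
print(bot.read_clock())
E
```

```text
pics
0.0
side mtx [[442.96026085   0.         322.14676278]
 [  0.         442.96026085 207.06814535]
 [  0.           0.           1.        ]]
side extrinsics [[-0.98383125 -0.1785916  -0.013458    0.59907862]
 [-0.12582532  0.74271125 -0.65768381  0.13483831]
 [ 0.12745221 -0.64535653 -0.75317388  1.19746043]
 [ 0.          0.          0.          1.        ]]
side stand [([276.2, 199.3, 101.9, 94.2], 0.76)]
side knob_near_grip [([355.9, 216.8, 18.3, 12.4], 0.51)]
side knob_far_grip [([290.2, 241.2, 11.0, 17.7], 0.79)]
side clip_left [([325.0, 264.5, 14.4, 16.5], 0.66), ([288.8, 218.8, 84.9, 67.5], 0.35)]
side clip_right [([332.9, 202.1, 10.4, 18.1], 0.5)]
top mtx [[468.95970766   0.         319.69429437]
 [  0.         468.95970766 199.9186466 ]
 [  0.           0.           1.        ]]
top extrinsics [[ 0.02299341 -0.99963344  0.01429278 -0.02891687]
 [-0.99720592 -0.02394928 -0.0707586   0.60137458]
 [ 0.07107497 -0.01262586 -0.99739107  1.39549678]
 [ 0.          0.          0.          1.        ]]
top stand [([243.5, 173.6, 75.1, 79.8], 0.91)]
top knob_near_grip []
top knob_far_grip [([220.1, 138.9, 23.5, 24.9], 0.22)]
top clip_left [([243.5, 209.8, 3.5, 11.0], 0.35), ([248.1, 175.0, 64.8, 69.9], 0.21)]
top clip_right []
wrist mtx [[309.70691629   0.         321.22780074]
 [  0.         309.70691629 197.07614357]
 [  0.           0.           1.        ]]
wrist hand_eye [[ 9.99999977e-01  4.85345136e-05  2.06874471e-04 -5.91297102e-04]
 [-1.82345164e-04 -3.03859138e-01  9.52716952e-01 -1.41657882e-01]
 [ 1.09100352e-04 -9.52716968e-01 -3.03859122e-01  7.77212840e-02]
 [ 0.00000000e+00  0.00000000e+00  0.00000000e+00  1.00000000e+00]]
wrist stand [([152.0, 373.3, 47.4, 26.7], 0.81)]
wrist knob_near_grip [([145.7, 394.4, 36.4, 4.4], 0.54)]
wrist knob_far_grip []
wrist clip_left []
wrist clip_right [([147.7, 389.9, 34.5, 8.7], 0.24), ([46.6, 356.2, 29.8, 25.6], 0.17)]
0.9
```

View pictures.

```bash
python3 - <<'E'
import cv2
a=cv2.imread("pics/a_side.png")[170:320,230:430]; cv2.imwrite("pics/a_side_c.png",cv2.resize(a,None,fx=4,fy=4,interpolation=cv2.INTER_CUBIC))
a=cv2.imread("pics/a_top.png")[130:280,190:390]; cv2.imwrite("pics/a_top_c.png",cv2.resize(a,None,fx=4,fy=4,interpolation=cv2.INTER_CUBIC))
E
```

```text
(no output)
```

View pics/a_side.png

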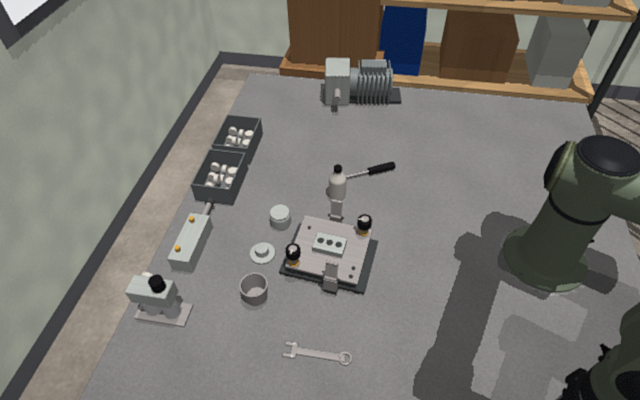

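View pics/a_top.png

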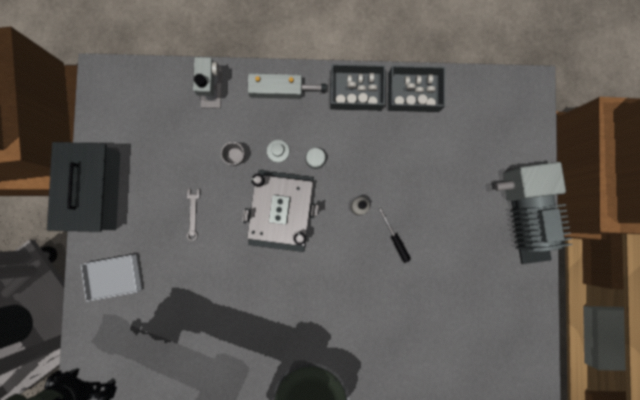

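```bash
ls pics
```

```text
a_side.png
a_side_c.png
a_top.png
a_top_c.png
a_wrist.png
```

View pics/a_side_c.png

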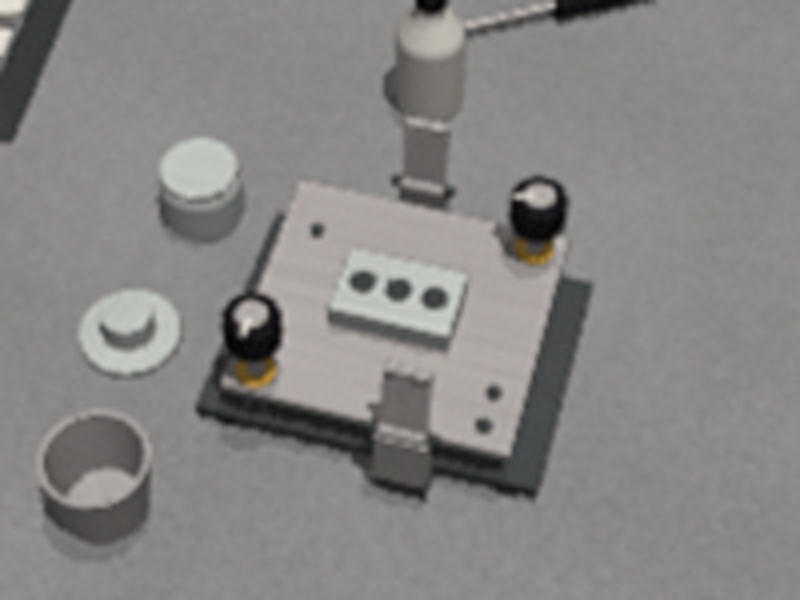

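View pics/a_top_c.png

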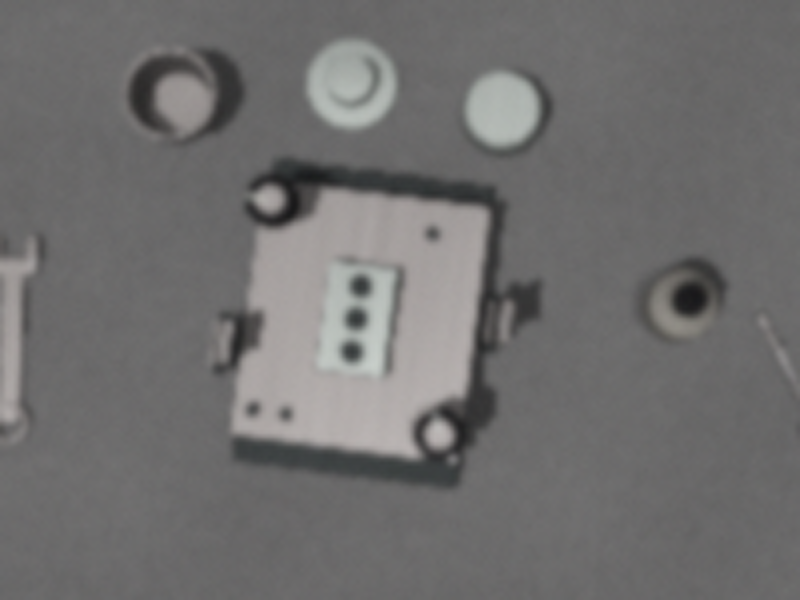

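View pics/a_wrist.png

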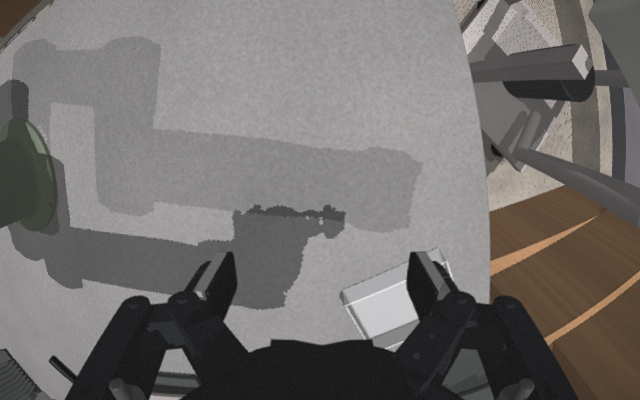

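```bash
cat > h.py <<'E'
import numpy as np, cv2
from scipy.spatial.transform import Rotation as R
def ray(c,px):
    K=c['mtx'];E=c['extrinsics'];Rm=E[:3,:3];t=E[:3,3]
    d=Rm.T@np.array([(px[0]-K[0,2])/K[0,0],(px[1]-K[1,2])/K[1,1],1]); return -Rm.T@t,d
def atz(c,px,z):
    o,d=ray(c,px); return o+d*(z-o[2])/d[2]
def proj(c,P):
    E=c['extrinsics'];p=E[:3,:3]@np.asarray(P)+E[:3,3];q=c['mtx']@p;return q[:2]/q[2]
# down orientation: tool y -> -z world ; tool x -> (cos a, sin a,0)
def down(a):
    x=np.array([np.cos(a),np.sin(a),0]);y=np.array([0,0,-1.]);z=np.cross(x,y)
    return q(np.c_[x,y,z])
def q(M):
    v=R.from_matrix(M).as_quat();return np.r_[v[3],v[:3]]
def mat(qq): return R.from_quat(np.r_[qq[1:],qq[0]]).as_matrix()
def wproj(c,pos,quat,P):  # world points -> wrist pixel
    P=np.atleast_2d(P);T=mat(quat)
    pt=(P-pos)@T              # tool coords
    H=c['hand_eye'];pc=(pt-H[:3,3])@H[:3,:3]
    r=np.hypot(pc[:,0],pc[:,1]);th=np.arctan2(r,pc[:,2]);K=c['mtx']
    return np.c_[K[0,2]+K[0,0]*th*pc[:,0]/r,K[1,2]+K[1,1]*th*pc[:,1]/r]
def S(st,p): # stand->world
    x,y,a=st;p=np.atleast_2d(p);return np.c_[x+np.cos(a)*p[:,0]-np.sin(a)*p[:,1],y+np.sin(a)*p[:,0]+np.cos(a)*p[:,1],p[:,2]]
E
python3 - <<'E'
from cell import bot
from h import *
ct=bot.calibration("top");cs=bot.calibration("side")
f=lambda x,y:(190+x/4,130+y/4)
s=lambda x,y:(230+x/4,170+y/4)
fk=atz(ct,f(272,198),.114);nk=atz(ct,f(438,432),.114)
print(fk,nk)
# side
print(atz(cs,s(250,312),.114),atz(cs,s(541,193),.114))
c=(fk+nk)/2; v=fk-nk; print(c,np.linalg.norm(v[:2]),np.arctan2(v[1],v[0])-np.arctan2(140,150))
# base corners bottom of crop near: (233,460),(458,487)
print(atz(ct,f(233,462),.02),atz(ct,f(458,487),.02))
print(bot.read_position(),bot.read_tool_rot(),down(0))
E
```

```text
[0.6489676  0.16211994 0.114     ] [0.48684146 0.04058599 0.114     ]
[0.6514083  0.16512916 0.114     ] [0.48648464 0.04081084 0.114     ]
[0.56790453 0.10135296 0.114     ] 0.20262128416881717 -0.10766745343507034
[0.4599108  0.19617823 0.02      ] [0.44506211 0.02719401 0.02      ]
[0.13864291 0.53226556 0.23129962] [-0.55947032  0.55947482  0.43244002 -0.43240781] [-0.70710678  0.70710678  0.          0.        ]
```

```bash
cat >> h.py <<'E'
def campose(H,C,T,up=1,):
    z=np.array(T)-C;z/=np.linalg.norm(z)
    y=np.array([0,0,-1.*up]);y-=y@z*z;y/=np.linalg.norm(y);x=np.cross(y,z)
    Rc=np.c_[x,y,z];Rt=Rc@H[:3,:3].T;pos=C-Rt@H[:3,3];return pos,Rt
E
python3 - <<'E'
from cell import bot
from h import *
H=bot.calibration("wrist")['hand_eye']
st=(.567,.102,-.10)
t0=bot.read_clock();q0=np.array(bot.read_joint_positions())
for up in(1,-1):
  for az in range(0,360,30):
    for el in (20,30,40,55):
      for d in(.28,.36):
        a=np.radians(az);e=np.radians(el)
        T=np.array([.567,.102,.06]);C=T+d*np.array([np.cos(a)*np.cos(e),np.sin(a)*np.cos(e),np.sin(e)])
        p,Rt=campose(H,C,T,up)
        if p[2]<.15: continue
        s=bot.solve_ik(p,q(Rt))
        if s is not None: print(up,az,el,d,np.round(p,3),np.round(s,2),round(np.abs(s-q0).max(),1))
print(bot.read_clock()-t0)
E
```

```text
1 90 55 0.36 [0.566 0.243 0.207] [ 0.61  0.97  0.52  1.77 -0.71 -0.72] 2.2
1 120 40 0.36 [0.479 0.253 0.166] [ 0.85  0.82 -0.11  1.3  -1.07 -0.85] 2.3
1 120 55 0.36 [0.496 0.224 0.207] [ 0.73  0.55 -0.24  1.04 -0.89 -1.24] 2.7
1 150 40 0.36 [0.416 0.189 0.166] [ 0.89  0.4  -1.04 -0.24 -1.15 -1.97] 3.4
1 150 55 0.36 [0.445 0.172 0.207] [ 0.7   0.13 -0.94  0.08 -0.84 -2.11] 3.6
1 210 55 0.36 [0.445 0.031 0.207] [-0.66 -0.12 -1.19  0.04  0.83  2.16] 1.8
1 240 40 0.36 [ 0.48  -0.049  0.166] [-0.88  0.64 -0.55  1.08  1.05  0.8 ] 2.1
1 240 55 0.36 [ 0.497 -0.02   0.207] [-0.72  0.34 -0.6   0.87  0.9   1.26] 1.9
1 270 40 0.36 [ 0.568 -0.072  0.166] [-0.67  1.    0.21  1.77  0.81  0.45] 1.8
1 270 55 0.36 [ 0.568 -0.039  0.207] [-0.58  0.73  0.05  1.51  0.73  0.75] 1.8
-1 0 40 0.28 [0.64  0.101 0.162] [ 0.03  1.13  0.94  1.95  0.02 -3.11] 4.5
-1 0 55 0.28 [0.611 0.101 0.177] [ 0.04  0.75  0.32  1.45  0.01 -3.1 ] 4.5
-1 0 55 0.36 [0.657 0.101 0.243] [ 0.04  0.84  0.66  1.69  0.01 -3.11] 4.5
-1 30 40 0.28 [0.631 0.138 0.162] [ 0.18  1.09  0.86  1.88 -0.18  2.85] 1.4
-1 30 55 0.28 [0.606 0.124 0
[... 3522 characters left out ...]
 270 55 0.36 [0.566 0.012 0.243] [-0.27  0.39 -0.11  1.15  0.29 -1.85] 3.3
-1 300 30 0.36 [ 0.646 -0.036  0.188] [-0.37  1.04  0.72  1.88  0.43 -2.61] 4.0
-1 300 40 0.28 [0.603 0.038 0.162] [-0.25  0.77  0.23  1.45  0.39 -2.43] 3.9
-1 300 40 0.36 [ 0.634 -0.015  0.213] [-0.31  0.83  0.48  1.66  0.37 -2.49] 3.9
-1 300 55 0.28 [0.589 0.063 0.177] [-0.14  0.57  0.01  1.2   0.24 -2.26] 3.7
-1 300 55 0.36 [0.612 0.024 0.243] [-0.19  0.58  0.2   1.39  0.23 -2.31] 3.7
-1 330 40 0.28 [0.63  0.065 0.162] [-0.12  0.98  0.64  1.76  0.21 -2.79] 4.2
-1 330 55 0.28 [0.605 0.079 0.177] [-0.06  0.69  0.21  1.37  0.13 -2.69] 4.1
-1 330 55 0.36 [0.645 0.056 0.243] [-0.09  0.75  0.49  1.59  0.13 -2.72] 4.2
0.0
```

```bash
cat > look.py <<'E'
from cell import bot
from h import *
import sys,pickle,cv2
H=bot.calibration("wrist")['hand_eye']
def look(az,el,d,name,up=-1,T=(.567,.102,.06),mv=True):
    a=np.radians(az);e=np.radians(el);T=np.array(T)
    C=T+d*np.array([np.cos(a)*np.cos(e),np.sin(a)*np.cos(e),np.sin(e)])
    p,Rt=campose(H,C,T,up)
    if mv: bot.move_pose(p,q(Rt))
    snap(name)
def snap(name):
    pos=np.array(bot.read_position());qt=np.array(bot.read_tool_rot())
    im=bot.camera("wrist")[:,:,::-1]
    cv2.imwrite(f"pics/{name}_raw.png",im);pickle.dump((pos,qt),open(f"pics/{name}.pkl","wb"))
    cv2.imwrite(f"pics/{name}.png",im[::-1,::-1])
    print(name,pos,"t",bot.read_clock())
E
python3 - <<'E'
from look import *
look(120,30,.36,"b1")
look(180,35,.36,"b2")
E
```

```text
b1 [0.48782799 0.24061563 0.18781157] t 2.5917
b2 [0.42035494 0.10284437 0.20146388] t 4.15
```

View pics/b1.png

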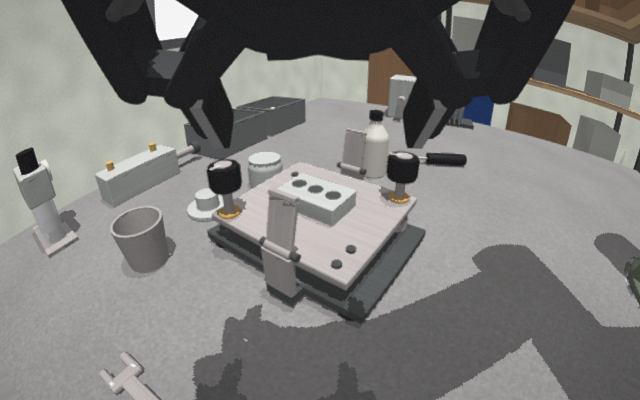

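View pics/b2.png

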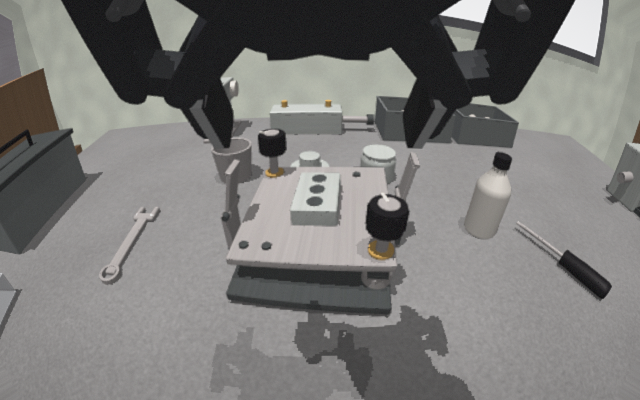

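```bash
python3 - <<'E'
import cv2
a=cv2.imread("pics/b1.png")[140:330,200:440]; cv2.imwrite("pics/b1c.png",cv2.resize(a,None,fx=3.3333,fy=3.1,interpolation=cv2.INTER_CUBIC))
a=cv2.imread("pics/b2.png")[120:320,215:425]; cv2.imwrite("pics/b2c.png",cv2.resize(a,None,fx=3,fy=3,interpolation=cv2.INTER_CUBIC))
E
```

```text
(no output)
```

View pics/b1c.png

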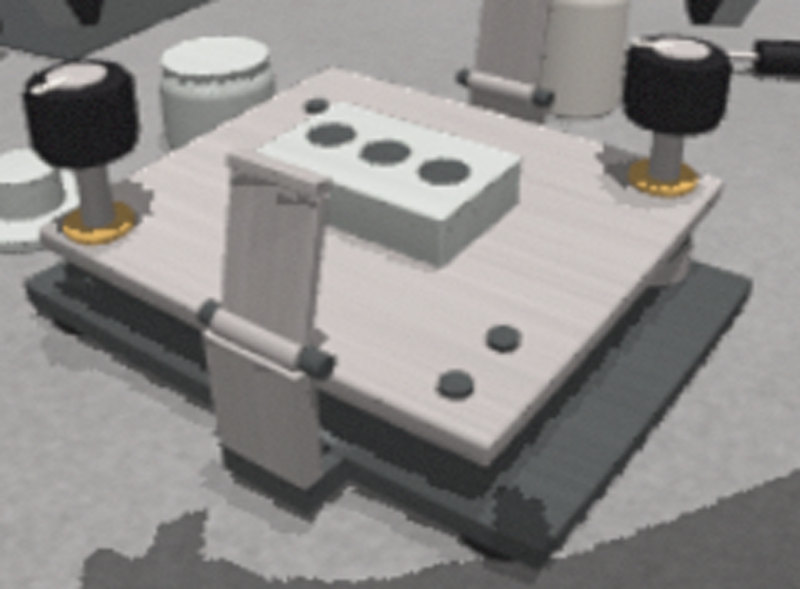

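View pics/b2c.png

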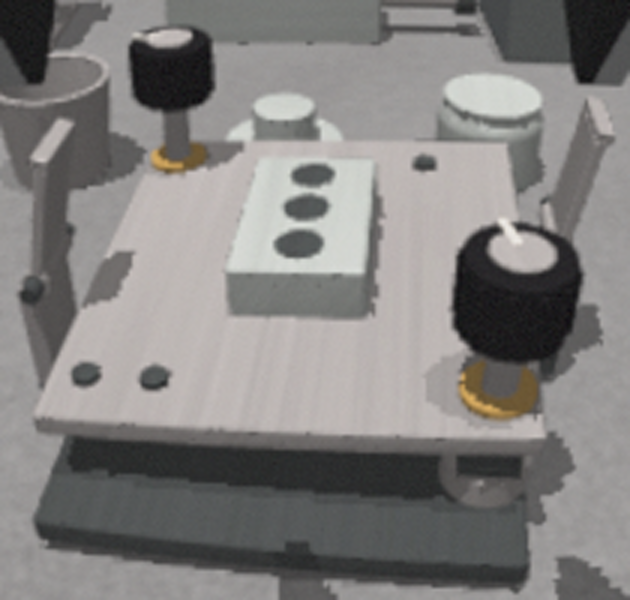

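```bash
cat > fit.py <<'E'
from h import *
import pickle
from scipy.optimize import least_squares
def platept(x,y,zo,p,r):
    # point on plate (offset zo above top) with tilt about pivot (75,-70, .05)
    Rm=R.from_euler('y',p).as_matrix()@R.from_euler('x',r).as_matrix()
    piv=np.array([.075,-.07,.05]);return piv+Rm@(np.array([x,y,.06+zo])-piv)
PL=lambda x,y,zo=0:(lambda P:platept(x,y,zo,P[3],P[4]))
FX=lambda x,y,z:(lambda P:np.array([x,y,z]))
BS=lambda x,y:(lambda P:np.array([x,y,P[5]]))
FK=lambda P:np.array([.075,-.07,.05])+R.from_euler('y',P[3]).as_matrix()@np.array([0,.14,.064])
M={'nl':PL(-.095,.085),'nr':PL(-.095,-.085),'fl':PL(.095,.085),'fr':PL(.095,-.085),
'bnl':PL(-.04,.025,.022),'bnr':PL(-.04,-.025,.022),'bfl':PL(.04,.025,.022),'bfr':PL(.04,-.025,.022),
'kn':FX(-.075,-.07,.114),'kf':FK,'hl':FX(-.03,.097,.066),'hr':FX(.01,-.097,.066),
'snl':BS(-.115,.085),'snr':BS(-.115,-.085),'sfl':BS(.115,.085),'sfr':BS(.115,-.085)}
def fit(cal,views,sr=.006,verbose=True):
    # views: list (name, {key:(u,v) in the flipped image})
    d=[(pickle.load(open(f"pics/{n}.pkl","rb")),o) for n,o in views]
    n=len(d)
    def res(P):
        out=[]
        for i,((pos,qt),o) in enumerate(d):
            e=P[6+6*i:12+6*i];q2=q(R.from_rotvec(e[:3]).as_matrix()@mat(qt))
            pts=S(P[:3],np.array([M[k](P) for k in o]))
            uv=wproj(cal,pos+e[3:],q2,pts);uv=np.c_[639,399]-uv
            out+=[(uv-np.array(list(o.values()))).ravel()/1.0, e[:3]/sr,e[3:]/.002]
        return np.concatenate(out)
    P0=np.r_[.567,.102,-.1,0,0,.02,np.zeros(6*n)]
    s=least_squares(res,P0,loss='soft_l1',f_scale=2)
    C=np.linalg.inv(s.jac.T@s.jac)
    if verbose:
        print("x y yaw pitch roll zb",np.round(s.x[:6],4),"sd",np.round(np.sqrt(np.diag(C))[:6],4))
        r=res(s.x);k0=0
        for i,(_,o) in enumerate(d):
            for k in o: print(views[i][0],k,np.round(r[k0:k0+2],1),end='; ');k0+=2
            print(' cam',np.round(s.x[6+6*i:12+6*i],4));k0+=6
    return s.x
E
python3 - <<'E'
from cell import bot
from fit import *
f1=lambda x,y:(200+x/3.3333-.35,140+y/3.1-.35)
f2=lambda x,y:(215+x/3-.35,120+y/3-.35)
v1=dict(nl=f1(488,450),nr=f1(722,180),fl=f1(42,232),fr=f1(333,68),bfr=f1(335,102),bnr=f1(521,157),bnl=f1(442,220),
 kn=f1(680,47),kf=f1(80,76),hl=f1(262,337),snl=f1(548,550),snr=f1(750,285),sfl=f1(28,290))
v2=dict(nl=f2(37,422),nr=f2(545,437),fr=f2(506,142),fl=f2(158,143),bnl=f2(232,272),bnr=f2(371,274),bfr=f2(375,160),bfl=f2(260,157),
 kn=f2(523,252),kf=f2(162,40),snl=f2(40,523),snr=f2(527,568))
c=bot.calibration("wrist")
fit(c,[("b1",v1),("b2",v2)])
fit(c,[("b1",v1)]);fit(c,[("b2",v2)])
E
```

```text
x y yaw pitch roll zb [ 0.573   0.1002 -0.1    -0.0197 -0.0647  0.0134] sd [0.0017 0.0017 0.0054 0.005  0.0059 0.001 ]
b1 nl [ 0.1 -0.1]; b1 nr [ 0.2 -0.3]; b1 fl [-1.2 -0.4]; b1 fr [-0.9 -0.9]; b1 bfr [ 1.4 -0. ]; b1 bnr [0.4 0.1]; b1 bnl [-0.1  0.8]; b1 kn [-0.7  0.3]; b1 kf [0.1 0.7]; b1 hl [ 1.5 -0.8]; b1 snl [-1.3  0.7]; b1 snr [ 0.5 -0.7]; b1 sfl [-0.6 -0.1];  cam [-0.0024 -0.0071  0.0022  0.0007  0.0005  0.0012]
b2 nl [-0.3 -0.7]; b2 nr [ 0.7 -0.3]; b2 fr [-0.1 -0.6]; b2 fl [ 0.6 -0.3]; b2 bnl [-2.1  0.4]; b2 bnr [-1.4  0.2]; b2 bfr [ 0.3 -0.6]; b2 bfl [-0.7  0.6]; b2 kn [0.3 0. ]; b2 kf [3.1 0.3]; b2 snl [-0.4  0.7]; b2 snr [ 1.  -0.2];  cam [-0.0032 -0.0005 -0.0016 -0.0007 -0.0005  0.003 ]
x y yaw pitch roll zb [ 0.5718  0.0994 -0.1031 -0.0148 -0.0684  0.0135] sd [0.0023 0.0023 0.0076 0.0071 0.0078 0.0012]
b1 nl [ 0.1 -0.2]; b1 nr [ 0.3 -0.6]; b1 fl [-1. -0.]; b1 fr [-0.8 -0.8]; b1 bfr [1.4 0. ]; b1 bnr [ 0.4 -0. ]; b1 bnl [-0.1  0.7]; b1 kn [-0.6  0.6]; b1 kf [0.1 0.5]; b1 hl [ 1.6 -0.8]; b1 snl [-1.4  0.8]; b1 snr [ 0.5 -0.5]; b1 sfl [-0.5 -0.3];  cam [-0.0031 -0.0057  0.      0.     -0.      0.0014]
x y yaw pitch roll zb [ 0.5744  0.1009 -0.0971 -0.0249 -0.0603  0.0131] sd [0.0024 0.0024 0.0078 0.0074 0.0092 0.0017]
b2 nl [-0.1 -0.8]; b2 nr [0.6 0. ]; b2 fr [-0.3 -0.6]; b2 fl [ 0.5 -0.6]; b2 bnl [-2.   0.5]; b2 bnr [-1.4  0.4]; b2 bfr [ 0.3 -0.6]; b2 bfl [-0.7  0.5]; b2 kn [ 0.2 -0.3]; b2 kf [3.  0.5]; b2 snl [-0.3  0.8]; b2 snr [ 1.  -0.4];  cam [-0.0031 -0.002  -0.      0.      0.      0.0029]
```

```bash
python3 - <<'E'
from cell import bot
from h import *
st=(.571,.1005,-.10)
for nm,p in(("n",(-.075,-.07,.081)),("f",(.075,.07,.081))):
    P=S(st,[p])[0];print(nm,P)
    for a in np.arange(-3.1,3.2,.4):
        for z in (.081,.18):
            s=bot.solve_ik([P[0],P[1],z],down(a))
            if s is not None:print(z,round(a,2),np.round(s,2))
E
```

```text
n [0.48938635 0.03833721 0.081     ]
0.081 -3.1 [-0.07  0.38 -0.55  0.64  0.   -1.68]
0.18 -3.1 [-0.07  0.26 -0.42  0.89  0.   -1.68]
0.081 -2.7 [-0.07  0.38 -0.55  0.64  0.   -2.08]
0.18 -2.7 [-0.07  0.26 -0.42  0.89  0.   -2.08]
0.081 -2.3 [-0.07  0.38 -0.55  0.64  0.   -2.48]
0.18 -2.3 [-0.07  0.26 -0.42  0.89  0.   -2.48]
0.081 -1.9 [-0.07  0.38 -0.55  0.64  0.   -2.88]
0.18 -1.9 [-0.07  0.26 -0.42  0.89  0.   -2.88]
0.081 -1.5 [-0.07  0.38 -0.55  0.64  0.    3.  ]
0.18 -1.5 [-0.07  0.26 -0.42  0.89  0.    3.  ]
0.081 -1.1 [-0.07  0.38 -0.55  0.64  0.    2.6 ]
0.18 -1.1 [-0.07  0.26 -0.42  0.89  0.    2.6 ]
0.081 -0.7 [-0.07  0.38 -0.55  0.64  0.    2.2 ]
0.18 -0.7 [-0.07  0.26 -0.42  0.89  0.    2.2 ]
0.081 -0.3 [-0.07  0.38 -0.55  0.64  0.    1.8 ]
0.18 -0.3 [-0.07  0.26 -0.42  0.89  0.    1.8 ]
0.081 0.1 [-0.07  0.38 -0.55  0.64  0.    1.4 ]
0.18 0.1 [-0.07  0.26 -0.42  0.89  0.    1.4 ]
0.081 0.5 [-0.07  0.38 -0.55  0.64  0.    1.  ]
0.18 0.5 [-0.07  0.26 -0.42  0.89  0.    1.  ]
0.081 0.9 [-0.07  0.38 -0.55  0.64  0.    0.6 ]
0.18 0.9 [-0.07  0.26 -0.42  0.89  0.    0.6 ]
0.
[... 1297 characters left out ...]
 0.87  0.    1.61]
0.18 0.1 [0.13 0.59 0.09 1.07 0.   1.61]
0.081 0.5 [ 0.13  0.67 -0.03  0.87  0.    1.21]
0.18 0.5 [0.13 0.59 0.09 1.07 0.   1.21]
0.081 0.9 [ 0.13  0.67 -0.03  0.87  0.    0.81]
0.18 0.9 [0.13 0.59 0.09 1.07 0.   0.81]
0.081 1.3 [ 0.13  0.67 -0.03  0.87  0.    0.41]
0.18 1.3 [0.13 0.59 0.09 1.07 0.   0.41]
0.081 1.7 [ 0.13  0.67 -0.03  0.87  0.    0.01]
0.18 1.7 [0.13 0.59 0.09 1.07 0.   0.01]
0.081 2.1 [ 0.13  0.67 -0.03  0.87  0.   -0.39]
0.18 2.1 [ 0.13  0.59  0.09  1.07  0.   -0.39]
0.081 2.5 [ 0.13  0.67 -0.03  0.87  0.   -0.79]
0.18 2.5 [ 0.13  0.59  0.09  1.07  0.   -0.79]
0.081 2.9 [ 0.13  0.67 -0.03  0.87  0.   -1.19]
0.18 2.9 [ 0.13  0.59  0.09  1.07  0.   -1.19]
```

```bash
cat > turn.py <<'E'
from look import *
def grab(xy,a,z=.081,zt=.19,op=.7,force=50):
    bot.move_pose([*xy,zt],down(a)); bot.set_gripper(op)
    hit=bot.move_linear([*xy,z],speed=.15,until_force=15)
    print("hit",hit,bot.read_position()); f0=np.array(bot.read_ft_force())
    bot.set_gripper(0,force)
    print("w",bot.read_gripper_width(),"F",np.round(bot.read_ft_force(),1),"t",bot.read_clock())
def turn(da): # da>0: ccw
    j=np.array(bot.read_joint_positions());j[5]-=da;bot.goto_joints(j)
    print("turned",np.round(bot.read_joint_positions()[5],3),"F",np.round(bot.read_ft_force(),1),"M",np.round(bot.read_moment(),2),"t",bot.read_clock())
E
python3 - <<'E'
from turn import *
grab((.489,.039),2.1)
E
```

```text
hit False [0.48959763 0.0389514  0.08160492]
w 0.4100377643935315 F [-3.6  6.6  8.8] t 6.5917
```

```bash
python3 - <<'E'
from turn import *
turn(-0.62)
bot.set_gripper(.7)
p=bot.read_position(); bot.move_linear([p[0],p[1],.19],speed=.25)
look(180,35,.36,"c2")
E
python3 - <<'E'
import cv2
a=cv2.imread("pics/c2.png")[120:320,215:425]; cv2.imwrite("pics/c2c.png",cv2.resize(a,None,fx=3,fy=3,interpolation=cv2.INTER_CUBIC))
E
```

```text
turned 0.019 F [ 0.1 -0.1 -4. ] M [-0.16 -0.17 -0.11] t 7.2333
c2 [0.42079911 0.10244782 0.20139202] t 9.075
```

View pics/c2c.png

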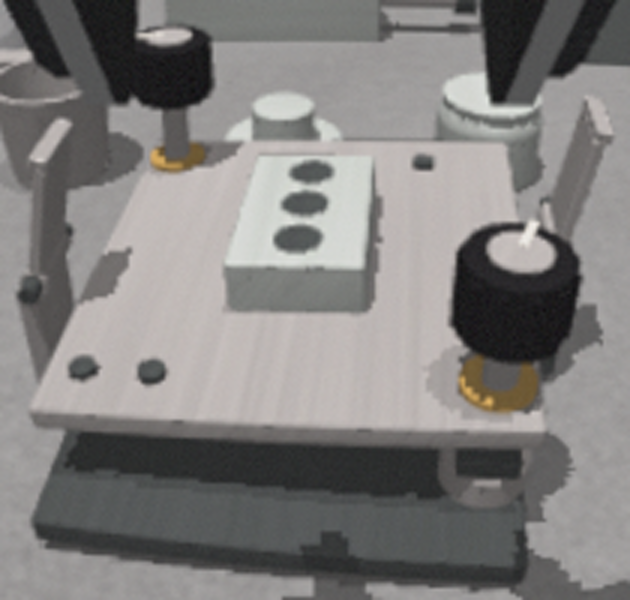

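```bash
python3 - <<'E'
from turn import *
grab((.652,.1625),2.7)
turn(-1.9)
bot.set_gripper(.7)
p=bot.read_position(); bot.move_linear([p[0],p[1],.20],speed=.25)
look(120,30,.36,"d1")
look(180,30,.36,"d2")
E
cat > crop.py <<'E'
import cv2,sys
n,x,y,w,h,s=sys.argv[1],*map(int,sys.argv[2:7])
a=cv2.imread(f"pics/{n}.png")[y:y+h,x:x+w];cv2.imwrite(f"pics/{n}c.png",cv2.resize(a,None,fx=s,fy=s,interpolation=cv2.INTER_CUBIC))
E
python3 crop.py d1 200 140 240 190 3; python3 crop.py d2 215 120 210 190 3
```

```text
hit False [0.65274888 0.16260648 0.08208206]
w 0.40868443342549565 F [-2.3  1.   5.1] t 11.6417
turned 0.905 F [-0.7  7.5  0.3] M [0.43 0.96 0.09] t 13.3
d1 [0.48858419 0.23916895 0.18722259] t 15.1917
d2 [0.40987609 0.10223709 0.18867321] t 16.7417
```

View pics/d1c.png

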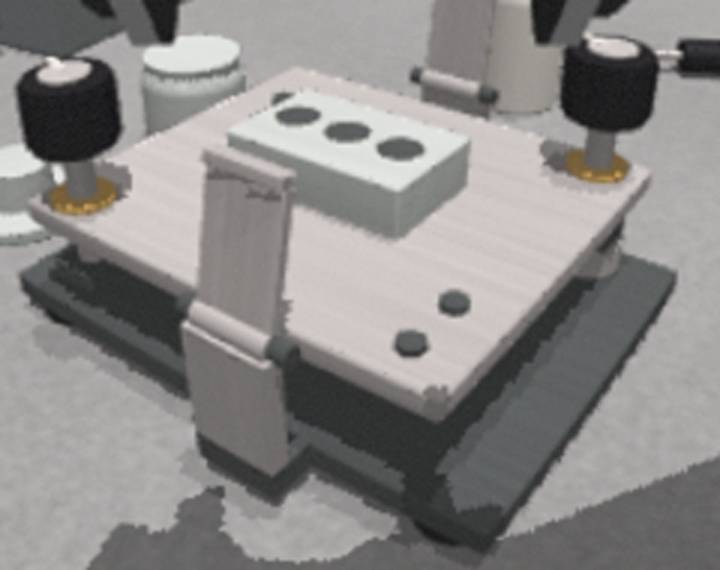

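View pics/d2c.png

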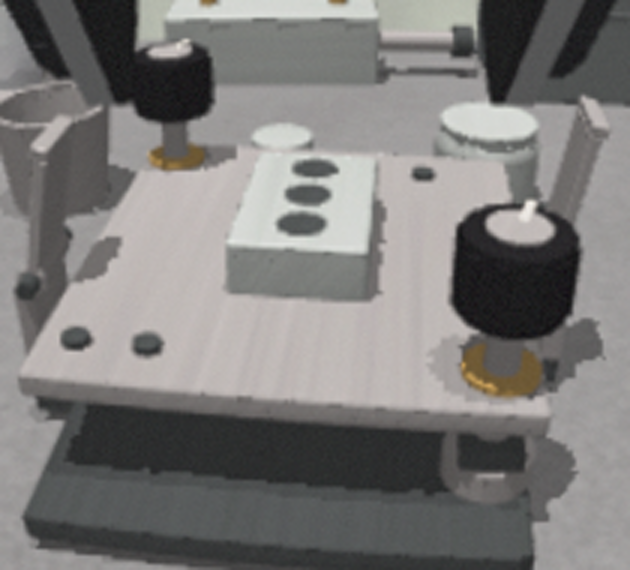

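```bash
python3 - <<'E'
from cell import bot
from fit import *
f1=lambda x,y:(200+x/3-.35,140+y/3-.35)
f2=lambda x,y:(215+x/3-.35,120+y/3-.35)
v1=dict(nl=f1(434,396),nr=f1(650,176),fl=f1(30,203),fr=f1(294,68),bfl=f1(229,134),bfr=f1(293,91),bnr=f1(469,143),bnl=f1(399,193),
 kn=f1(612,48),kf=f1(65,70),hl=f1(236,330),hr=f1(455,84),snl=f1(492,533),snr=f1(676,276),sfl=f1(22,280))
v2=dict(nl=f2(22,381),nr=f2(548,406),fr=f2(502,156),fl=f2(150,152),bnl=f2(229,249),bnr=f2(374,254),bfr=f2(378,156),bfl=f2(256,152),
 kn=f2(521,226),kf=f2(176,50),snl=f2(26,520),snr=f2(532,556))
c=bot.calibration("wrist")
fit(c,[("d1",v1),("d2",v2)])
fit(c,[("d1",v1)]);fit(c,[("d2",v2)])
E
```

```text
x y yaw pitch roll zb [ 0.5735  0.1001 -0.0999  0.0029 -0.0076  0.0143] sd [0.0017 0.0017 0.0057 0.0055 0.0064 0.001 ]
d1 nl [2. 3.]; d1 nr [ 0.1 -2.4]; d1 fl [-0.7  0.5]; d1 fr [ 0.7 -0.7]; d1 bfl [-1.4 -0.2]; d1 bfr [ 4.1 -0.3]; d1 bnr [ 0.4 -1.2]; d1 bnl [-0.5  0.2]; d1 kn [-0.9  0.1]; d1 kf [0.9 1.3]; d1 hl [ 0.4 -1.9]; d1 hr [-1.   0.8]; d1 snl [-1.8  0.8]; d1 snr [-0.2 -0.3]; d1 sfl [-0.7 -0.5];  cam [-0.0062 -0.0053  0.0037  0.0008  0.001   0.0012]
d2 nl [-0.  -0.4]; d2 nr [1.5 1.4]; d2 fr [-0.   0.5]; d2 fl [ 2.2 -2.1]; d2 bnl [-1.1 -1. ]; d2 bnr [-1.7 -0.7]; d2 bfr [-0.6  0.4]; d2 bfl [0.8 0.4]; d2 kn [-0.2 -0.2]; d2 kf [-1.9  1. ]; d2 snl [ 0.5 -0.5]; d2 snr [1.3 0.6];  cam [-0.0012 -0.0007 -0.0035 -0.0008 -0.001   0.0022]
x y yaw pitch roll zb [ 5.724e-01  9.920e-02 -1.044e-01  3.000e-04  5.100e-03  1.500e-02] sd [0.0023 0.0024 0.0076 0.0077 0.0082 0.0012]
d1 nl [2.  2.2]; d1 nr [ 0.1 -1.7]; d1 fl [-0.8 -0.4]; d1 fr [ 0.8 -0.3]; d1 bfl [-1.2 -0.6]; d1 bfr [ 4.3 -0.3]; d1 bnr [ 0.6 -1.1]; d1 bnl [-0.3 -0.2]; d1 kn [-1.   0.5]; d1 kf [0.9 2. ]; d1 hl [ 0.3 -1.2]; d1 hr [-1.   1.1]; d1 snl [-1.8  0.8]; d1 snr [-0.1 -0.5]; d1 sfl [-0.7 -0.4];  cam [-0.0048 -0.0068  0.     -0.      0.      0.0018]
x y yaw pitch roll zb [ 0.5747  0.1012 -0.0978  0.006  -0.0232  0.0134] sd [0.0025 0.0024 0.0082 0.007  0.0088 0.0016]
d2 nl [0.3 0.3]; d2 nr [1.4 0.5]; d2 fr [-0.   0.2]; d2 fl [ 2.4 -1.1]; d2 bnl [-1.4 -0.7]; d2 bnr [-2.1 -0.8]; d2 bfr [-0.8  0.4]; d2 bfl [0.6 0.9]; d2 kn [-0.1 -0.5]; d2 kf [-1.6  0.4]; d2 snl [ 0.6 -0.7]; d2 snr [0.9 0.8];  cam [-0.0042 -0.0001 -0.     -0.      0.      0.002 ]
```

```bash
cat > probe.py <<'E'
from look import *
def probe(pts,st=(.5715,.1005,-.10),a=-.1,z0=.075):
    bot.set_gripper(0); first=True;out=[]
    for (x,y) in pts:
        P=S(st,[(x,y,0)])[0]
        if first: bot.move_pose([P[0],P[1],.11],down(a)); bot.move_linear([P[0],P[1],z0],speed=.12)
        else:
            if out[-1][0]*x<0: 
                p=bot.read_position(); bot.move_linear([p[0],p[1],.105],speed=.15); bot.move_linear([P[0],P[1],.105],speed=.2)
            bot.move_linear([P[0],P[1],z0],speed=.15)
        first=False
        h=bot.move_linear([P[0],P[1],.045],speed=.02,until_force=4)
        p=np.array(bot.read_position());out.append((x,y,p[2],h))
        print(x,y,h,np.round(p,5),np.round(bot.read_ft_force(),1),"t",bot.read_clock())
        bot.move_linear([P[0],P[1],z0],speed=.12)
    o=np.array([k[:3] for k in out],float)
    A=np.c_[np.ones(len(o)),.075-o[:,0],o[:,1]+.07]
    s=np.linalg.lstsq(A,o[:,2],rcond=None)[0];print("z0,pitch,roll",np.round(s,4),"res mm",np.round((A@s-o[:,2])*1e3,2))
    p=bot.read_position();bot.move_linear([p[0],p[1],.13],speed=.2)
E
python3 - <<'E'
from probe import *
probe([(-.082,.06),(-.082,-.028),(.082,.026),(.082,-.065)])
E
```

```text
-0.082 0.06 True [0.49597 0.16843 0.0622 ] [-1.8  0.2  8.2] t 20.1167
-0.082 -0.028 True [0.48721 0.08089 0.06143] [-1.1 -1.7  9.2] t 21.925
0.082 0.026 True [0.65566 0.1182  0.06081] [-0.7 -1.1  4.8] t 24.7333
0.082 -0.065 True [0.64655 0.02766 0.05994] [ 0.4 -0.5  4.7] t 26.6167
z0,pitch,roll [0.06   0.0068 0.0092] res mm [ 0.02 -0.02 -0.02  0.02]
```

```bash
python3 - <<'E'
from turn import *
def go(xy,da):
    p=bot.read_position(); 
    bot.move_linear([*xy,.145],speed=.25,rotation=down(-.1)) ; bot.set_gripper(.65)
    print(bot.move_linear([*xy,.081],speed=.15,until_force=15)); bot.set_gripper(0,50)
    print("w",bot.read_gripper_width(),np.round(bot.read_ft_force(),1))
    turn(da); bot.set_gripper(.65); bot.move_linear([*xy,.145],speed=.25)
go((.652,.1625),.27)
go((.489,.039),.21)
print(bot.read_clock())
from probe import *
probe([(-.082,-.026),(-.082,.06),(.082,.026),(.082,-.065)])
print(bot.read_clock())
E
```

```text
False
w 0.4079488574370701 [-1.1  0.5  6. ]
turned 1.538 F [ 1.1 -0.8 -0.3] M [0.06 0.1  0.16] t 29.8333
False
w 0.4079735445853318 [-3.8 -0.5  5.9]
turned 1.393 F [ 1.7 -0.2 -8.5] M [-0.06 -0.49  0.17] t 32.9583
33.6917
-0.082 -0.026 True [0.48731 0.08287 0.06004] [-1.4 -0.1  7.6] t 35.9417
-0.082 0.06 True [0.49597 0.16846 0.06   ] [-1.4 -0.   7. ] t 37.7917
0.082 0.026 True [0.6556  0.11817 0.06001] [-0.3 -0.5  4.6] t 40.6083
0.082 -0.065 True [0.64659 0.02763 0.05997] [-0.6 -0.2  4.7] t 42.5
z0,pitch,roll [ 0.06    0.0002 -0.    ] res mm [-0.02  0.02 -0.02  0.02]
43.2083
```

```bash
cat > clip.py <<'E'
from look import *
st=(.5715,.1005,-.10)
def clip(hx,hy,sgn,rot):  # sgn=+1: inward is +y
    w=lambda u,z:S(st,[(hx,hy+sgn*u,z)])[0]   # u of finger centre
    h=.011
    bot.move_linear(w(-.042,.15),speed=.3,rotation=rot)
    bot.move_linear(w(-.042,.102),speed=.2)
    bot.move_linear(w(.020-h,.102),speed=.12)
    print("pushed",np.round(bot.read_ft_force(),1),bot.read_clock())
    bot.move_linear(w(.041-h,.088),speed=.1)
    r=bot.move_linear(w(.041-h,.060),speed=.03,until_force=12)
    print("down",r,np.round(bot.read_position(),4),np.round(bot.read_ft_force(),1),bot.read_clock())
    bot.move_linear(w(.041-h,.15),speed=.25)
E
python3 - <<'E'
from clip import *
clip(.010,-.097,1,down(-.1))
snap("e1")
E
```

```text
pushed [-0.2 -0.  -0.1] 44.675
down True [0.575  0.0329 0.0684] [-1.3  0.6  7. ] 45.75
e1 [0.57509076 0.03269433 0.15036805] t 46.275
```

View pics/e1_raw.png

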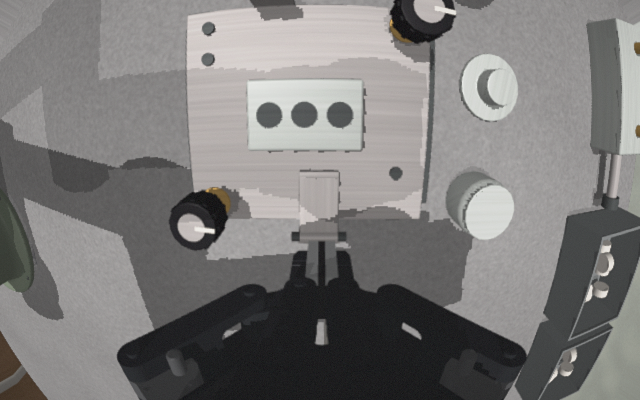

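```bash
python3 - <<'E'
from clip import *
clip(-.030,.097,-1,down(-.1))
look(180,35,.36,"g2")
E
python3 crop.py g2 215 120 210 200 3
```

```text
pushed [ 0.5  0.1 -0.1] 48.0917
down True [0.5484 0.17   0.0684] [-1.6 -0.1  7. ] 49.1667
g2 [0.41982776 0.10203087 0.20065229] t 51.2333
```

View pics/g2c.png

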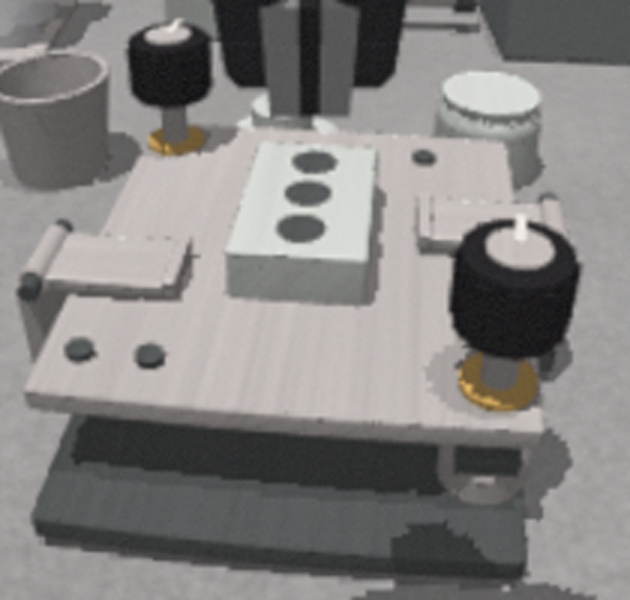

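```bash
python3 - <<'E'
from cell import bot
bot.close_job(); print(bot.read_clock())
E
```

```text
the job is handed in; nothing more can be done
the job is handed in; nothing more can be done
```

The platform is level both ways and both clips are folded flat over the plate's edges. I handed the job in at about 51 s, with the gripper clear of everything.

- **Levelling:** I turned the near knob about 0.62 rad clockwise and the far knob about 1.9 rad clockwise, from tilts measured in the camera images. Touching the plate with the fingertips at four points then showed pitch +0.0068 and roll +0.0092 rad. I turned the near knob back 0.21 rad and the far knob back 0.27 rad.
- **Level check:** A second four-point touch gave pitch 0.0002 and roll 0.0000 rad, with the plate top at 60.0 mm and the fit within 0.02 mm.
- **Clips:** I folded the right clip, then the left, after that check. Both met a firm stop with the fingertip at 68.4 mm, against 69 mm stated. The last picture shows both lying flat.
- **Other items:** The cup, flange and tin looked unmoved in the last picture. I did not look at the bottle, wrench or screwdriver again at the end, but no move came near them.
- **Disagreement:** Before the correction, the camera fit gave roll −0.008 ± 0.006 rad against the touch result of +0.009. I trusted the touch measurement because it was far more consistent. I did not touch-check the level again after folding the clips.

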